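Charge the hand-pumped pressure filter

TASK

Get the pressure filter ready to run: push its vent lever round to the closed stop, then pump the plunger on the lid with the fingertips, in full strokes, until the indicator pin stands fully out of its housing. Finish with the vent still closed and the plunger back up. It is all pushing and pressing: lift nothing, keep off the indicator pin, and leave the filter, the beaker under it and the things beside it standing where they are.

Things in the scene. Friction and masses are not known exactly. Their poses are not given: they have to be found in the camera images.
- filter_holder: The pressure filter: steel vessel on three legs, 125 mm over its wing nuts, 264 mm tall, about 2.6 kg, standing loose on rubber feet. Origin: centre of its underside on the bench; z up. Barrel 70 mm across; on the round lid stand the pump (middle), the indicator pin (33 mm towards the filter's own -x, its front) and the vent valve (34 mm towards its own -y).
- lid_centre (a point): Centre of the lid's flat top, on the pump axis, 192 mm above the bench. The lid has radius 50 mm with its clamp. The clamp's wing bolt reaches 66 mm from the axis on the filter's own +x side, below 190 mm height. x, y as the filter's.
- plunger (a joint): Travel of the pump plunger in m: 0 = up (rest), 0.028 = pressed onto its stop. Its spring lifts it: 4 N at the top, 9 N at the bottom; pumping adds up to 3 N. A stroke counts if it goes down at least 22 mm and then comes up to within 3 mm of rest; shorter ones do little. With the vent open strokes do nothing. Three to six are needed, depending on the start; more do no harm.
- plunger_top (a point): Centre of the flat top of the plunger's round black cap, 41 mm across (flat for 36 mm) and 14 mm thick; 264 mm above the bench at rest, 236 mm when fully pressed. It moves with the plunger. The pump tower below the cap is 220 mm high.
- indicator_pin (a joint): How far the indicator pin has risen, in m: 0 = down (start), 0.018 = fully out. It does not stir during the first strokes, pops up by about 9 mm with the last stroke but one and to 17 or 18 mm with the last one. It stays up between strokes, but drops if the vent is opened again, and then cannot be pumped up a second time.
- pin_top (a point): Centre of the top of the indicator pin: steel, 9 mm diameter, two dark rings, in a black upright housing of 16 mm diameter (19 mm at its foot) whose top is 207 mm above the bench. The pin's top is 209 mm above the bench when down, 227 mm when fully out. Must not be touched.
- vent_lever (a joint): Angle of the vent lever in rad: 0 = open, the lever lies over the brass stub and points along the filter's own -y (it starts at 0 to 0.3); 1.571 = closed, at its stop, across the stub, pointing along the filter's own +x (a quarter turn counter-clockwise seen from above). It turns stiffly (about 1 N at its grip) and stays where it is left. The vent seals above 1.4 rad.
- lever_pivot (a point): Point on the upright axis of the vent lever, at the height of the lever's black sleeve (217.5 mm above the bench).
- lever_grip (a point): Middle of the black sleeve on the vent lever, 44 mm from its pivot: a round bar of 12.4 mm diameter from 22 to 62 mm from the pivot, its axis level at 217.5 mm above the bench, free on both sides and above. It moves with the lever.
- vent_stub (a point): Outer end of the brass vent stub, 70 mm from the pump axis on the filter's own -y side, 201.5 mm above the bench; the stub has a diameter of up to 14 mm and points along the filter's -y. The valve body is a brass cylinder of 17 mm diameter up to 212 mm height.
- beaker: Clear plastic beaker, 57 mm across and 68 mm tall, standing upright between the filter's legs under the nozzle. Origin: centre of its underside. Loose; leave it.
- amber_bottle: Amber reagent bottle with a black cap, 52 mm across and 98 mm tall, standing near the filter. Origin: centre of its underside. Loose; leave it.
- petri_dish: Round clear dish, 60 mm across and 14 mm high, lying near the filter. Origin: centre of its underside. Loose; leave it.
- tweezers: Steel tweezers, about 115 mm long and 9 mm high, lying on the bench near the filter. Origin: the middle of its underside. Loose; leave them.
Things that resemble listed ones, but are neither listed nor needed, are in the scene too. Leave any blue or turquoise look-alike of the amber_bottle alone.

How it is judged:
By the outcome, as a careful person would: the job done as asked, in the order asked, and still so for the second after the job is handed in, with the robot touching nothing.
It also fails if it takes over 48 s, if anything falls off the work surface, if the arm or the gripper's body presses on something with over 40 N, if the wrist force passes 120 N, or if a joint passes its speed limit or range.

ROBOT

A 6-joint arm with a two-finger parallel gripper is mounted at the origin on a cart in front of the work surface, level with it; the furniture and walls round the work are solid. World frame = base frame: x ahead of the robot, y to its left, z up, the work surface at z = 0. Lengths are in m, angles in rad, forces in N, time in s.
With the tool pointing down it reaches from about 0.425 to 0.925 m from the base axis. Payload 12.5 kg.
Tool frame: the origin (TCP) lies at the very end of the fingers, on their centre line; the grasp point (between the pads) lies 19 mm behind it; z points along the fingers, y is the line along which they close (so a half turn about z gives the same grasp; the last joint's range is limited). The gripper opens to 85 mm and grips with 20 to 120 N. Pads are 22 mm wide; open, the fingers measure 114 mm over their backs; the gripper's body (76 mm by 85 mm) begins 54 mm behind the grasp point. The pads swing forward as they close: fully open they stand 13 mm farther back than shut.
Start: joints at [1.077, 0.491, 1.559, -0, 1.092, -0.106], TCP at [0.236, 0.579, 0.231] pointing down, gripper open.
Joint ranges: [-3.1, 3.1], [-0.84, 2.19], [0.05, 2.79], [-1.13, 4.28], [0.06, 2.93], [-2.69, 2.69]. Speed limits (rad/s): [2.22, 2.22, 2.79, 3.14, 3.14, 3.14].

INTERFACE

Orientations are given as a unit quaternion [w, x, y, z].
In Python, from workcell import ctrl gives the robot as it stands.
- The arm moves only by the tool jog_arm, never from a script. Its argument "steps" is a list of rows, each an object of numbers: "tx", "ty", "tz": the shift along the tool's x, y, z in m; "ax", "ay", "az": the turn, a rotation vector about the tool's x, y, z in rad; "hand": the opening, from -1 (shut) to 1 (fully open). In form: [{"tx": .., "ty": .., "tz": .., "ax": .., "ay": .., "az": .., "hand": ..}, ...]. A call has 1 to 8 rows; each row shifts and turns the commanded pose from where the row before left it, along the tool's axes as they then stand; what a row does not reach is not made up. A row lasts 1/10 s, in which the tool goes at most 50 mm and 8.59 degrees, less where a joint would pass 70% of its speed; a pose out of reach is approached as far as the arm can. A call is refused whole if a number of a shift passes 0.05 or a number of a turn 0.15, either way. A call with a gripper value outside its range is refused whole. The fingers move at their own pace and stop on an object; "grip_force" is the grip in N (left out, the last holds). Time passes only in rows, so rows that do not move let the fingers close. It gives the time, the measured TCP pose, the force, the opening and the grip force at its end, in the units of the state.
- ctrl.observe(): the state, without advancing time (a new reading comes with each control period).
- ctrl.get_image(name): name is "side" or "top" or "wrist"; returns a dict with "image" (480x640x3 uint8, blue, green, red), "z_map" (480x640 float32, m along the optical axis (not along the pixel's ray), 0 where there is no reading), "K" (3x3 intrinsics, pixels), "k1" (the pictures are not rectified: a ray, as slopes to the right and down, at radius r is drawn at 1 + k1 r^2 times it, then the intrinsics apply), "world_to_cam" (4x4, takes a point from world to camera coordinates); the wrist camera has in their place "tool_from_camera" (4x4, takes a point from camera to tool coordinates, whose origin is the TCP and whose axes are the flange's). Camera axes: x right, y down, z forward; pixel columns grow to the right and rows downward; lengths in m; the calibration is good to about 2 mm. A picture is of the moment at which its call begins: read the wrist's pose just before it.
- ctrl.hand_in(): hands the job in; it is judged then, once.
The state is a dict: "clock": time; "joint_pos": joint angles; "joint_vel": joint speeds; "joint_efforts": joint torques, N m; "tcp_pos": TCP position; "eef_rot": TCP orientation; "ft_force": force on the tool from outside, world axes, zero at the start; "moment": the same for the moment, N m; "gripper_width": opening from 0.0 (shut) to 1.0 (fully open); "grip_force": force on a finger pad.
Only numpy, scipy, OpenCV 4.12 (cv2) and the standard library are available. Lean on these libraries where they do the work, as an engineer would, in place of code of your own. Each camera call takes 0.05 s, during which the arm holds its last target. There are 200 camera calls.

## Working session

There is one attempt and no reset: what is moved stays moved. The work goes in short steps, Python scripts to look and compute and a tool call to move; the robot and the scene stay as the last step left them, time stands still between calls to the robot, and variables do not carry over. Pictures are saved under pics/ and viewed, at most 10 in all, crops included, and the job is handed in when it is done.

Besides the shell and the picture viewer there is one more tool, called after "Emit:" as a command line: name --argument value ..., lists and objects as JSON in quotes. jog_arm: Moves the arm, as the interface text tells. Its arguments: {"type":"object","properties":{"steps":{"type":"array","items":{"type":"object","properties":{"tx":{"type":"number"},"ty":{"type":"number"},"tz":{"type":"number"},"ax":{"type":"number"},"ay":{"type":"number"},"az":{"type":"number"},"hand":{"type":"number"}}}},"grip_force":{"type":"number"}},"required":["steps"]}

```bash
mkdir -p pics; ls; cat > h.py <<'E'
import numpy as np, cv2
from workcell import ctrl
E
python3 - <<'E'
from h import *
s=ctrl.observe();print(s)
for n in ("side","top"):
    d=ctrl.get_image(n); cv2.imwrite(f"pics/{n}0.png",d["image"]); np.savez(f"{n}0.npz",**d)
    print(n,d["K"],d["k1"],d["world_to_cam"])
E
```

```text
pics
{'clock': 0.0, 'joint_pos': array([ 1.07740964e+00,  4.91546813e-01,  1.55946581e+00,  1.64862269e-05,
        1.09168403e+00, -1.05580699e-01]), 'joint_vel': array([ 0.00059334,  0.00014316, -0.00064031,  0.00084155, -0.00050754,
       -0.00097725]), 'joint_efforts': array([-2.29429410e-03, -6.18441439e+01, -2.61592877e+01, -1.45960407e-04,
        4.06139749e-03, -1.91860761e-05]), 'tcp_pos': array([0.23620397, 0.57839952, 0.23073002]), 'eef_rot': array([-1.69841029e-04,  1.92693907e-01,  9.81258760e-01, -5.25268499e-04]), 'ft_force': array([-0.53282692, -0.07126901,  0.48431483]), 'moment': array([-0.00328887,  0.01228536,  0.07216648]), 'grip_force': 0.0, 'gripper_width': 0.9982281486047526}
side [[495.9940752    0.         315.61161872]
 [  0.         495.9940752  244.64604868]
 [  0.           0.           1.        ]] -0.03342989534477216 [[ 0.89937453 -0.43693613  0.01456971 -0.5056027 ]
 [-0.21408872 -0.46924064 -0.85672588  0.29046999]
 [ 0.38117119  0.76739823 -0.51556618  0.70994366]
 [ 0.          0.          0.          1.        ]]
top [[487.37564661   0.         322.21575939]
 [  0.         487.37564661 240.18728453]
 [  0.           0.           1.        ]] -0.060474689219444745 [[ 0.00106336 -0.99985365 -0.01707474  0.02839249]
 [-0.98924564  0.00144558 -0.14625655  0.60345735]
 [ 0.14625983  0.01704664 -0.98909933  0.96789092]
 [ 0.          0.          0.          1.        ]]
```

View pics/side0.png

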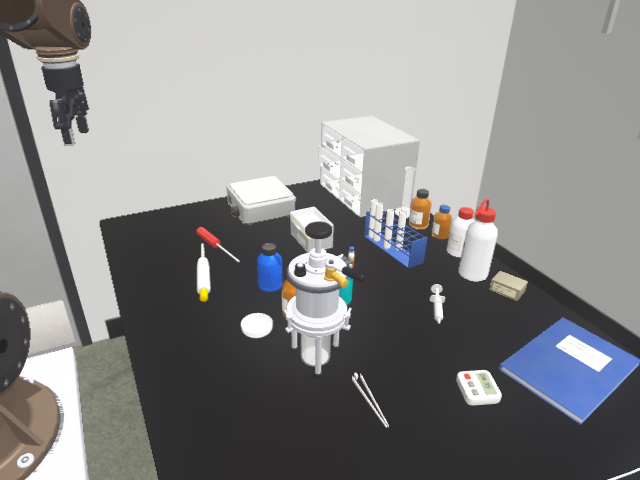

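View pics/top0.png

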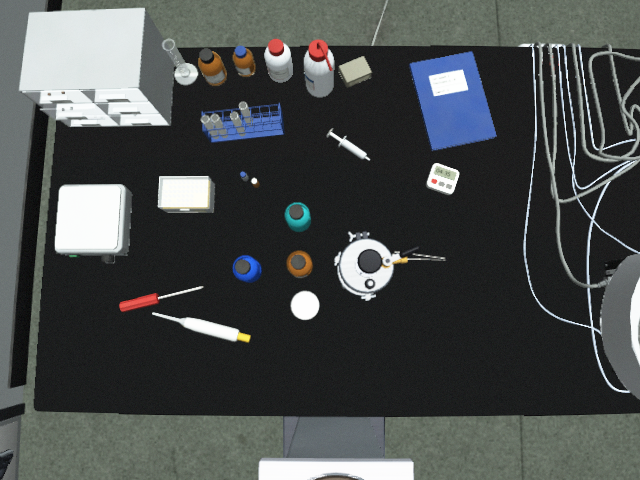

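Side view: filter at (318,290), cap (318,230), brass valve (335,278), lever (350,272). Top view: filter at (366,265), cap (370,261), pin (370,284), brass stub (398,260), lever tip (412,250). The amber bottle is at (299,264); the blue (247,268) and turquoise (298,216) bottles are look-alikes. I'll enlarge the filter to confirm.

```bash
cat >> h.py <<'E'
def cast(d,u,v,z):
    "pixel -> world point on plane z"
    K,k1=d["K"],float(d["k1"])
    p=cv2.undistortPoints(np.array([[[u,v]]],float),K,np.array([k1,0,0,0.]))[0,0]
    W=d["world_to_cam"];R,t=W[:3,:3],W[:3,3]
    c=-R.T@t; r=R.T@np.array([p[0],p[1],1.])
    return c,r,(c+r*(z-c[2])/r[2] if z is not None else None)
def tri(da,pa,db,pb):
    A=[];b=[]
    for d,p in((da,pa),(db,pb)):
        c,r,_=cast(d,*p,None);r/=np.linalg.norm(r);P=np.eye(3)-np.outer(r,r);A.append(P);b.append(P@c)
    return np.linalg.solve(sum(A),sum(b))
def proj(d,X):
    W=d["world_to_cam"];R,t=W[:3,:3],W[:3,3]
    q,_=cv2.projectPoints(np.array([X],float),cv2.Rodrigues(R)[0],t,d["K"],np.array([float(d["k1"]),0,0,0.]))
    return q[0,0]
E
python3 - <<'E'
from h import *
t=cv2.imread("pics/top0.png")[220:310,320:460];s=cv2.imread("pics/side0.png")[215:305,255:395]
a=[cv2.resize(x,None,fx=5.7,fy=3.3*1,interpolation=cv2.INTER_CUBIC) if 0 else cv2.resize(x,None,fx=3.3*1,fy=3.3,interpolation=cv2.INTER_CUBIC) for x in(t,s)]
cv2.imwrite("pics/crop1.png",np.vstack([a[0],a[1]]) if 0 else cv2.resize(np.vstack([t,s]),None,fx=3.3,fy=3.3,interpolation=cv2.INTER_CUBIC))
E
```

```text
(no output)
```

View pics/crop1.png

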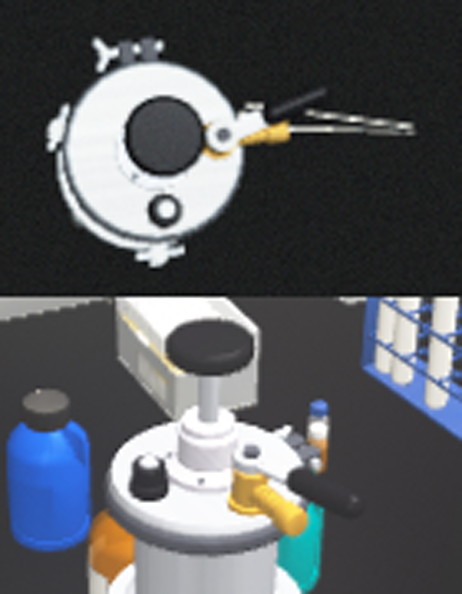

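Top half of the crop: cap at (370,261), pin (370,284), lever pivot (388,261), stub end (407,260), lever tip (418,248). Bottom half, in side pixels: cap (319,227), pivot (332,262), lever tip (363,278), stub end (344,283). There is only one filter, and its own axes lie close to the world axes. Next I'll triangulate.

```bash
python3 - <<'E'
from h import *
T=dict(np.load("top0.npz"));S=dict(np.load("side0.npz"))
pts=dict(cap=((370,260.9),(318.6,227.4)),pin=((370,283.6),(300.8,264.4)),pivot=((387.9,260.6),(331.7,262)),tip=((418.2,248.2),(362.9,278)),stub=((407.3,259.7),(343.8,282.9)))
for n,(a,b) in pts.items():
    X=tri(T,a,S,b); print(n,X.round(4),np.round(proj(T,X)-a,1),np.round(proj(S,X)-b,1))
# masks by height from depth
for nm,d in(("top",T),("side",S)):
    z=d["z_map"];v,u=np.nonzero(z>0)
    p=cv2.undistortPoints(np.stack([u,v],1)[:,None].astype(float),d["K"],np.array([float(d["k1"]),0,0,0]))[:,0]
    C=np.c_[p,np.ones(len(p))]*z[v,u][:,None];W=d["world_to_cam"];X=(C-W[:3,3])@W[:3,:3]
    loc=(abs(X[:,0]-X[:,0])<1)&(u>240)&(u<460)&(v>200)&(v<330)
    g=d["image"].max(2)[v,u]
    for a,b,k in((.255,.275,"captop"),(.185,.197,"lid"),(.205,.23,"lever/valve")):
        m=loc&(X[:,2]>a)&(X[:,2]<b)&(np.hypot(X[:,0]-.35,X[:,1]+.06)<.4)
        if k!="lid" : m&=(g<80)
        if m.sum()<5: print(nm,k,m.sum());continue
        Q=X[m];c,r=cv2.minEnclosingCircle(Q[:,:2].astype(np.float32))
        print(nm,k,m.sum(),Q.mean(0).round(4),np.median(Q[:,2]).round(4),"circ",np.round(c,4),round(r,4))
E
```

```text
cap [ 0.5373 -0.0526  0.2635] [ 0. -0.] [-0.  0.]
pin [ 0.5049 -0.0569  0.209 ] [ 0.2 -0.6] [-0.8  0.1]
pivot [ 0.5426 -0.0866  0.2208] [ 0.1 -0.2] [-0.3  0. ]
tip [ 0.5646 -0.1394  0.2187] [ 0.3 -0.5] [-0.7  0.1]
stub [ 0.5452 -0.1219  0.2049] [-0.   0.1] [ 0.1 -0. ]
top captop 377 [ 0.5354 -0.0509  0.264 ] 0.2641 circ [ 0.5374 -0.052 ] 0.0197
top lid 1708 [ 0.5374 -0.0475  0.1916] 0.192 circ [ 0.5456 -0.0489] 0.0583
top lever/valve 161 [ 0.5508 -0.115   0.2206] 0.2224 circ [ 0.5344 -0.0949] 0.0558
side captop 333 [ 0.5333 -0.0593  0.2633] 0.2646 circ [ 0.536  -0.0563] 0.0196
side lid 1068 [ 0.5265 -0.0638  0.1917] 0.1927 circ [ 0.5422 -0.0613] 0.0589
side lever/valve 213 [ 0.5507 -0.122   0.2199] 0.2215 circ [ 0.5324 -0.0983] 0.0558
```

Triangulation gives a pump axis at about (0.537, -0.053), a filter yaw of about +0.12, the lever pivot at about (0.541, -0.087) and the lever at about 0.3 rad. I'll raise the arm, shut the fingers and swing over.

Emit:
jog_arm --steps '[{"tz": -0.05, "hand": -1}, {"tz": -0.05, "hand": -1}, {"tx": -0.034, "ty": -0.035, "hand": -1}, {"tx": -0.034, "ty": -0.035, "hand": -1}, {"tx": -0.034, "ty": -0.035, "hand": -1}, {"tx": -0.034, "ty": -0.035, "hand": -1}, {"tx": -0.034, "ty": -0.035, "hand": -1}, {"tx": -0.034, "ty": -0.035, "hand": -1}]' --grip_force 20

```text
invalid input
```

Emit:
jog_arm --steps '[{"tx": -0.034, "ty": -0.035}, {"tx": -0.034, "ty": -0.035}, {"tx": -0.034, "ty": -0.035}, {"tx": -0.034, "ty": -0.035}, {"tx": -0.034, "ty": -0.035}, {"tx": -0.034, "ty": -0.035}, {"tx": -0.034, "ty": -0.035}, {"tx": -0.034, "ty": -0.035}]'

```text
invalid input
```

Emit:
jog_arm --steps '[{"az": 0.149}, {"az": 0.149}, {"az": 0.149}, {"az": 0.149}, {"az": 0.149}, {"az": 0.149}, {"az": 0.149}, {"az": 0.149}]'

```text
invalid input
```

Emit:
jog_arm --steps '[{"az": 0.149}, {"az": 0.149}, {"az": 0.149}, {"az": 0.149}, {"az": 0.149}, {"az": 0.149}, {"az": 0.149}, {"az": 0.0}]'

```text
invalid input
```

Emit:
jog_arm --steps '[{"tx": 0, "ty": 0, "tz": -0.05, "ax": 0, "ay": 0, "az": 0, "hand": -1}, {"tx": 0, "ty": 0, "tz": -0.05, "ax": 0, "ay": 0, "az": 0, "hand": -1}]' --grip_force 20

```text
clock: 0.3
tcp_pos: [0.2361, 0.5781, 0.3312]
eef_rot: [-0.001, 0.193, 0.981, -0.002]
ft_force: [0.1, 0.8, 0.6]
gripper_width: 0.692
grip_force: 0.0
```

Emit:
jog_arm --steps '[{"tx": -0.034, "ty": -0.035, "tz": 0, "ax": 0, "ay": 0, "az": 0, "hand": -1}, {"tx": -0.034, "ty": -0.035, "tz": 0, "ax": 0, "ay": 0, "az": 0, "hand": -1}, {"tx": -0.034, "ty": -0.035, "tz": 0, "ax": 0, "ay": 0, "az": 0, "hand": -1}, {"tx": -0.034, "ty": -0.035, "tz": 0, "ax": 0, "ay": 0, "az": 0, "hand": -1}, {"tx": -0.034, "ty": -0.035, "tz": 0, "ax": 0, "ay": 0, "az": 0, "hand": -1}, {"tx": -0.034, "ty": -0.035, "tz": 0, "ax": 0, "ay": 0, "az": 0, "hand": -1}, {"tx": -0.034, "ty": -0.035, "tz": 0, "ax": 0, "ay": 0, "az": 0, "hand": -1}, {"tx": -0.034, "ty": -0.035, "tz": 0, "ax": 0, "ay": 0, "az": 0, "hand": -1}]'

```text
clock: 1.1
tcp_pos: [0.3824, 0.2147, 0.3313]
eef_rot: [0.0, 0.193, 0.981, 0.0]
ft_force: [1.2, 0.6, -0.3]
gripper_width: 0.002
grip_force: 0.0
```

Emit:
jog_arm --steps '[{"tx": -0.034, "ty": -0.035, "tz": 0, "ax": 0, "ay": 0, "az": 0, "hand": -1}, {"tx": -0.034, "ty": -0.035, "tz": 0, "ax": 0, "ay": 0, "az": 0, "hand": -1}, {"tx": -0.034, "ty": -0.035, "tz": 0, "ax": 0, "ay": 0, "az": 0, "hand": -1}, {"tx": -0.034, "ty": -0.035, "tz": 0, "ax": 0, "ay": 0, "az": 0, "hand": -1}, {"tx": -0.034, "ty": -0.035, "tz": 0, "ax": 0, "ay": 0, "az": 0, "hand": -1}, {"tx": -0.034, "ty": -0.035, "tz": 0, "ax": 0, "ay": 0, "az": 0, "hand": -1}, {"tx": -0.034, "ty": -0.035, "tz": 0, "ax": 0, "ay": 0, "az": 0, "hand": -1}, {"tx": -0.034, "ty": -0.035, "tz": 0, "ax": 0, "ay": 0, "az": 0, "hand": -1}]'

```text
clock: 1.9
tcp_pos: [0.5284, -0.1476, 0.3311]
eef_rot: [-0.0, 0.193, 0.981, 0.0]
ft_force: [1.2, 0.1, 0.5]
gripper_width: -0.006
grip_force: 0.0
```

Emit:
jog_arm --steps '[{"tx": 0, "ty": 0, "tz": 0, "ax": 0, "ay": 0, "az": 0.149, "hand": -1}, {"tx": 0, "ty": 0, "tz": 0, "ax": 0, "ay": 0, "az": 0.149, "hand": -1}, {"tx": 0, "ty": 0, "tz": 0, "ax": 0, "ay": 0, "az": 0.149, "hand": -1}, {"tx": 0, "ty": 0, "tz": 0, "ax": 0, "ay": 0, "az": 0.149, "hand": -1}, {"tx": 0, "ty": 0, "tz": 0, "ax": 0, "ay": 0, "az": 0.149, "hand": -1}, {"tx": 0, "ty": 0, "tz": 0, "ax": 0, "ay": 0, "az": 0.149, "hand": -1}, {"tx": 0, "ty": 0, "tz": 0, "ax": 0, "ay": 0, "az": 0.149, "hand": -1}, {"tx": 0, "ty": 0, "tz": 0, "ax": 0, "ay": 0, "az": 0.149, "hand": -1}]'

```text
clock: 2.7
tcp_pos: [0.528, -0.1455, 0.331]
eef_rot: [-0.0, 0.712, 0.702, -0.0]
ft_force: [-0.5, -0.2, -0.0]
gripper_width: 0.001
grip_force: 0.0
```

Emit:
jog_arm --steps '[{"tx": 0, "ty": 0, "tz": 0, "ax": 0, "ay": 0, "az": 0.149, "hand": -1}, {"tx": 0, "ty": 0, "tz": 0, "ax": 0, "ay": 0, "az": 0.149, "hand": -1}, {"tx": 0, "ty": 0, "tz": 0, "ax": 0, "ay": 0, "az": 0.149, "hand": -1}, {"tx": 0, "ty": 0, "tz": 0, "ax": 0, "ay": 0, "az": 0.149, "hand": -1}, {"tx": 0, "ty": 0, "tz": 0, "ax": 0, "ay": 0, "az": 0.149, "hand": -1}, {"tx": 0, "ty": 0, "tz": 0, "ax": 0, "ay": 0, "az": 0.149, "hand": -1}, {"tx": 0, "ty": 0, "tz": 0, "ax": 0, "ay": 0, "az": 0.149, "hand": -1}, {"tx": 0, "ty": 0, "tz": 0, "ax": 0, "ay": 0, "az": 0, "hand": -1}]'

```text
clock: 3.5
tcp_pos: [0.5281, -0.1455, 0.331]
eef_rot: [-0.0, 0.967, 0.255, -0.0]
ft_force: [-0.7, -0.3, 0.5]
gripper_width: -0.0
grip_force: 0.0
```

```bash
cat >> h.py <<'E'
from scipy.spatial.transform import Rotation as Ro
def pose():
    s=ctrl.observe();w,x,y,z=s["eef_rot"];return s,Ro.from_quat([x,y,z,w]).as_matrix(),s["tcp_pos"]
def wrist(name):
    s,R,p=pose();d=ctrl.get_image("wrist");M=np.eye(4);M[:3,:3]=R;M[:3,3]=p
    d["world_to_cam"]=np.linalg.inv(M@d["tool_from_camera"]);np.savez(name+".npz",**d);cv2.imwrite(f"pics/{name}.png",d["image"]);return d
def rel(x,y,z): # shift in tool axes to reach world point
    s,R,p=pose();return (R.T@(np.array([x,y,z])-p)).round(4)
E
python3 - <<'E'
from h import *
d=wrist("w1");s,R,p=pose();print(p,R.round(3),s["joint_pos"].round(2),s["gripper_width"],rel(.534,-.1427,.212),d["tool_from_camera"].round(3))
E
```

```text
[ 0.52809002 -0.14550805  0.33104054] [[ 0.867  0.499 -0.   ]
 [ 0.499 -0.867  0.   ]
 [-0.    -0.    -1.   ]] [-0.39  0.29  1.61  0.    1.24  0.66] 0.0007068601316780983 [0.0065 0.0006 0.119 ] [[-0.001 -0.963 -0.268  0.068]
 [ 1.    -0.001 -0.001  0.001]
 [ 0.    -0.268  0.963 -0.142]
 [ 0.     0.     0.     1.   ]]
```

View pics/w1.png

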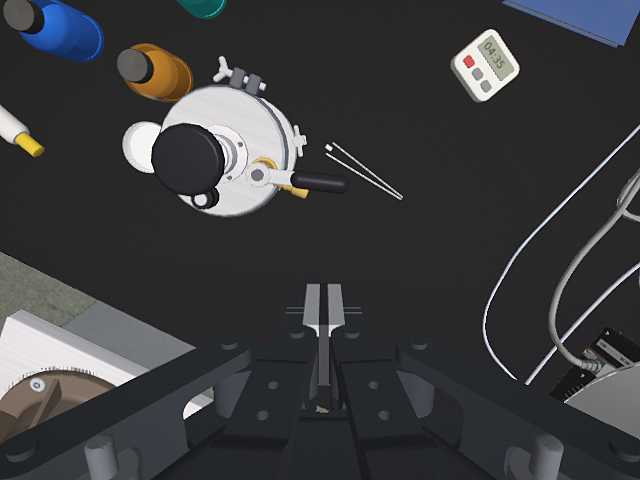

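The wrist view shows the cap at (187,159), pin (201,199), pivot hub (258,174), and sleeve from (294,180) to tip (349,184). The shut fingertips are at (323,305). I'll refine from these.

```bash
python3 - <<'E'
from h import *
T=dict(np.load("top0.npz"));W=dict(np.load("w1.npz"))
for n,a,b,z in(("cap",(370,260.9),(187,159),.264),("pin",(370,283.6),(201,199),.209),("pivot",(387.9,260.6),(258,174),.222),("tip",(418.2,248.2),(349,184),.2175),("stub",(407.3,259.7),(301,193),.2015)):
    print(n,"tri",tri(T,a,W,b).round(4),"w plane",cast(W,*b,z)[2].round(4),"t plane",cast(T,*a,z)[2].round(4))
E
```

```text
cap tri [ 0.538  -0.0526  0.2594] w plane [ 0.5395 -0.0535  0.264 ] t plane [ 0.5372 -0.0525  0.264 ]
pin tri [ 0.5042 -0.057   0.2029] w plane [ 0.5061 -0.0582  0.209 ] t plane [ 0.5039 -0.0565  0.209 ]
pivot tri [ 0.5429 -0.0867  0.2164] w plane [ 0.5441 -0.087   0.222 ] t plane [ 0.5421 -0.0863  0.222 ]
tip tri [ 0.5664 -0.1448  0.1946] w plane [ 0.5677 -0.1434  0.2175] t plane [ 0.5638 -0.1392  0.2175]
stub tri [ 0.545  -0.1193  0.2138] w plane [ 0.5437 -0.1183  0.2015] t plane [ 0.5457 -0.1225  0.2015]
```

Emit:
jog_arm --steps '[{"tx": 0.0085, "ty": -0.001, "tz": 0.02, "ax": 0, "ay": 0, "az": 0.1, "hand": -1}, {"tx": 0, "ty": 0, "tz": 0.035, "ax": 0, "ay": 0, "az": 0, "hand": -1}, {"tx": 0, "ty": 0, "tz": 0.034, "ax": 0, "ay": 0, "az": 0, "hand": -1}, {"tx": 0, "ty": 0, "tz": 0.02, "ax": 0, "ay": 0, "az": 0, "hand": -1}, {"tx": 0, "ty": 0, "tz": 0.01, "ax": 0, "ay": 0, "az": 0, "hand": -1}, {"tx": 0, "ty": 0, "tz": 0, "ax": 0, "ay": 0, "az": 0, "hand": -1}]'

```text
clock: 4.15
tcp_pos: [0.5348, -0.1403, 0.2114]
eef_rot: [-0.001, 0.978, 0.209, -0.001]
ft_force: [0.1, 0.6, 0.7]
gripper_width: 0.001
grip_force: 0.0
```

```bash
python3 - <<'E'
from h import *
s,R,p=pose();print(p,R[:,0].round(3),s["ft_force"].round(1),"pivot in tool",rel(.542,-.087,.2175))
d=wrist("w2");t=ctrl.get_image("side");cv2.imwrite("pics/c2.png",np.hstack([cv2.resize(t["image"][200:320,240:440],None,fx=2,fy=2),cv2.resize(d["image"],(320,240))]))
E
```

```text
[ 0.53480711 -0.14032877  0.21141065] [ 0.913  0.409 -0.001] [0.1 0.6 0.7] pivot in tool [ 0.0284 -0.0457 -0.0061]
```

View pics/c2.png

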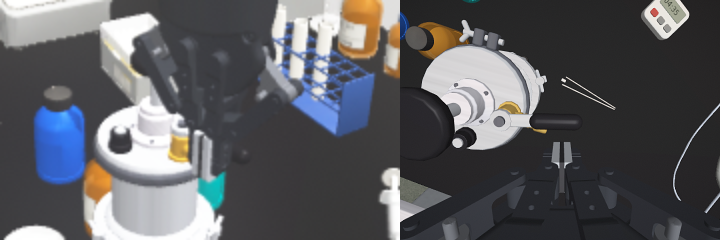

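The finger stands clear behind the sleeve, in the wrist pane at (560,150) with the sleeve at (555,122). Starting the sweep.

Emit:
jog_arm --steps '[{"tx": 0.006, "ty": 0, "tz": 0, "ax": 0, "ay": 0, "az": 0, "hand": -1}, {"tx": 0.005, "ty": 0, "tz": 0, "ax": 0, "ay": 0, "az": 0, "hand": -1}, {"tx": 0.0047, "ty": 0.0015, "tz": 0, "ax": 0, "ay": 0, "az": -0.1, "hand": -1}, {"tx": 0.0047, "ty": 0.0015, "tz": 0, "ax": 0, "ay": 0, "az": -0.1, "hand": -1}, {"tx": 0.0047, "ty": 0.0015, "tz": 0, "ax": 0, "ay": 0, "az": -0.1, "hand": -1}, {"tx": 0.0047, "ty": 0.0015, "tz": 0, "ax": 0, "ay": 0, "az": -0.1, "hand": -1}, {"tx": 0.0047, "ty": 0.0015, "tz": 0, "ax": 0, "ay": 0, "az": -0.1, "hand": -1}, {"tx": 0.0047, "ty": 0.0015, "tz": 0, "ax": 0, "ay": 0, "az": -0.1, "hand": -1}]'

```text
clock: 5.05
tcp_pos: [0.5731, -0.1256, 0.2129]
eef_rot: [0.0, 0.872, 0.49, 0.0]
ft_force: [0.0, -1.3, 0.4]
gripper_width: -0.001
grip_force: 0.5
```

Emit:
jog_arm --steps '[{"tx": 0.0047, "ty": 0.0015, "tz": 0, "ax": 0, "ay": 0, "az": -0.1, "hand": -1}, {"tx": 0.0047, "ty": 0.0015, "tz": 0, "ax": 0, "ay": 0, "az": -0.1, "hand": -1}, {"tx": 0.0047, "ty": 0.0015, "tz": 0, "ax": 0, "ay": 0, "az": -0.1, "hand": -1}, {"tx": 0, "ty": 0, "tz": 0, "ax": 0, "ay": 0, "az": 0, "hand": -1}]'

```text
clock: 5.45
tcp_pos: [0.5833, -0.1146, 0.2128]
eef_rot: [0.0, 0.79, 0.614, 0.0]
ft_force: [-0.0, 0.4, -0.6]
gripper_width: 0.002
grip_force: 0.0
```

```bash
python3 - <<'E'
from h import *
s,R,p=pose();print(p,R[:,0].round(3),s["ft_force"].round(1),"pivot in tool",rel(.542,-.087,.2175))
d=wrist("w3")
cv2.imwrite("pics/c3.png",d["image"])
E
```

```text
[ 0.58330488 -0.11455218  0.21279536] [0.247 0.969 0.   ] [-0.   0.4 -0.6] pivot in tool [ 0.0165 -0.0468 -0.0048]
```

View pics/c3.png

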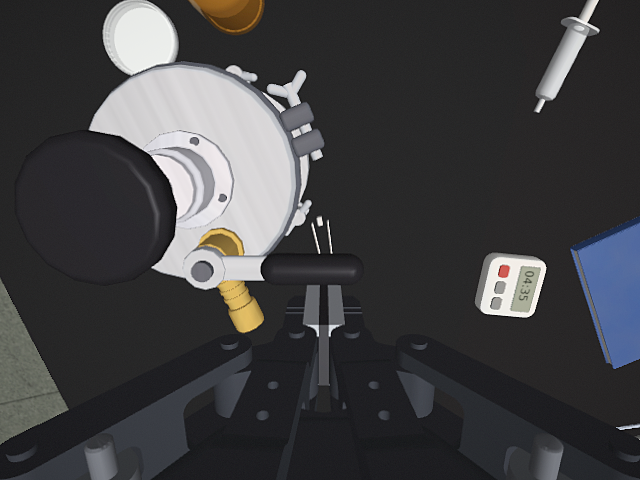

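Sleeve runs (262,268)–(362,268) parallel to the finger face at about 1.2 rad; the stub is at (240,310) and the lid is unmoved. Continuing gently to the stop.

Emit:
jog_arm --steps '[{"tx": 0.0047, "ty": 0.0015, "tz": 0, "ax": 0, "ay": 0, "az": -0.1, "hand": -1}, {"tx": 0.0047, "ty": 0.0015, "tz": 0, "ax": 0, "ay": 0, "az": -0.1, "hand": -1}, {"tx": 0.0047, "ty": 0.0015, "tz": 0, "ax": 0, "ay": 0, "az": -0.1, "hand": -1}, {"tx": 0, "ty": 0, "tz": 0, "ax": 0, "ay": 0, "az": 0, "hand": -1}]'

```text
clock: 5.9
tcp_pos: [0.5893, -0.1016, 0.2125]
eef_rot: [0.0, 0.69, 0.724, 0.0]
ft_force: [0.0, -0.3, -0.3]
gripper_width: -0.001
grip_force: 0.0
```

Emit:
jog_arm --steps '[{"tx": 0.0012, "ty": 0.0004, "tz": 0, "ax": 0, "ay": 0, "az": -0.025, "hand": -1}, {"tx": 0.0012, "ty": 0.0004, "tz": 0, "ax": 0, "ay": 0, "az": -0.025, "hand": -1}, {"tx": 0, "ty": 0, "tz": 0, "ax": 0, "ay": 0, "az": 0, "hand": -1}]'

```text
clock: 6.2
tcp_pos: [0.5898, -0.0994, 0.2124]
eef_rot: [0.0, 0.672, 0.741, 0.0]
ft_force: [-0.4, -0.1, -0.3]
gripper_width: 0.002
grip_force: 0.3
```

```bash
cat > f.py <<'E'
from h import *
f=np.array([pose()[0]["ft_force"] for _ in range(3)])
s,R,p=pose();print(p,R[:,0].round(3),"f tool",(R.T@f.mean(0)).round(2),"pivot in tool",rel(.542,-.087,.2175),s["clock"])
E
python3 f.py
```

```text
[ 0.58981004 -0.09943012  0.21237025] [-0.097  0.995 -0.   ] f tool [-0.05 -0.36  0.29] pivot in tool [ 0.017  -0.0464 -0.0051] 6.2
```

Emit:
jog_arm --steps '[{"tx": 0.001, "ty": 0, "tz": 0, "ax": 0, "ay": 0, "az": 0, "hand": -1}, {"tx": 0, "ty": 0, "tz": 0, "ax": 0, "ay": 0, "az": 0, "hand": -1}]'

```text
clock: 6.4
tcp_pos: [0.5897, -0.0984, 0.2123]
eef_rot: [0.0, 0.672, 0.741, 0.0]
ft_force: [1.2, -0.3, -0.0]
gripper_width: 0.001
grip_force: 0.4
```

Emit:
jog_arm --steps '[{"tx": 0.001, "ty": 0, "tz": 0, "ax": 0, "ay": 0, "az": 0, "hand": -1}, {"tx": 0, "ty": 0, "tz": 0, "ax": 0, "ay": 0, "az": 0, "hand": -1}]'

```text
clock: 6.6
tcp_pos: [0.5896, -0.0973, 0.2123]
eef_rot: [0.0, 0.672, 0.741, 0.0]
ft_force: [1.6, 0.1, 0.5]
gripper_width: -0.0
grip_force: 0.5
```

```bash
python3 f.py; python3 - <<'E'
from h import *
d=wrist("w4")
E
```

```text
[ 0.58963761 -0.09730847  0.21231799] [-0.098  0.995  0.   ] f tool [-0.1   1.63 -0.46] pivot in tool [ 0.0149 -0.0464 -0.0052] 6.6
```

View pics/w4.png

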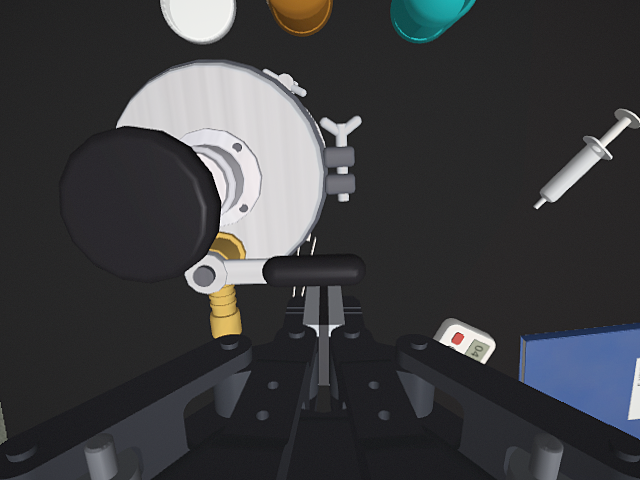

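Lever from pivot (203,274) to tip (365,268), stub at (226,330): almost perpendicular. No stop force has shown yet, so I'll creep on.

Emit:
jog_arm --steps '[{"tx": 0.001, "ty": 0, "tz": 0, "ax": 0, "ay": 0, "az": -0.02, "hand": -1}, {"tx": 0, "ty": 0, "tz": 0, "ax": 0, "ay": 0, "az": 0, "hand": -1}]'

```text
clock: 6.85
tcp_pos: [0.5895, -0.0963, 0.2123]
eef_rot: [0.0, 0.664, 0.748, 0.0]
ft_force: [0.3, -1.5, 0.6]
gripper_width: -0.005
grip_force: 0.6
```

```bash
python3 f.py
```

```text
[ 0.58951818 -0.09630613  0.21227361] [-0.119  0.993 -0.   ] f tool [-1.49  0.16 -0.58] pivot in tool [ 0.0149 -0.0461 -0.0052] 6.85
```

Emit:
jog_arm --steps '[{"tx": 0.001, "ty": 0, "tz": 0, "ax": 0, "ay": 0, "az": 0, "hand": -1}, {"tx": 0, "ty": 0, "tz": 0, "ax": 0, "ay": 0, "az": 0, "hand": -1}]'

```text
clock: 7.05
tcp_pos: [0.5896, -0.0956, 0.2124]
eef_rot: [0.0, 0.664, 0.748, 0.0]
ft_force: [2.2, -4.3, 0.6]
gripper_width: 0.002
grip_force: 2.2
```

```bash
python3 f.py; python3 - <<'E'
from h import *
# sleeve angle vs. lid/cap shift: compare w4 and now
A=dict(np.load("w4.npz"));B=wrist("w5")
for n,d in(("w4",A),("w5",B)):
    g=d["image"].max(2).astype(np.uint8); m=((g<60)&(d["z_map"]>.05)).astype(np.uint8)
    z=d["z_map"];v,u=np.nonzero(z>0)
    p=cv2.undistortPoints(np.stack([u,v],1)[:,None].astype(float),d["K"],np.array([float(d["k1"]),0,0,0]))[:,0]
    W=d["world_to_cam"];X=(np.c_[p,np.ones(len(p))]*z[v,u][:,None]-W[:3,3])@W[:3,:3]
    g=g[v,u]
    c=(X[:,2]>.255)&(X[:,2]<.27)&(u<230)&(v<290);cc=cv2.minEnclosingCircle(X[c][:,:2].astype(np.float32))
    l=(X[:,2]>.208)&(X[:,2]<.228)&(g<70)&(u>265)&(u<370)&(v<285)&(v>250)
    Q=X[l][:,:2].astype(np.float32);vx,vy,x0,y0=cv2.fitLine(Q,cv2.DIST_L2,0,.001,.001).ravel()
    b=(d["image"][v,u,0]<90)&(d["image"][v,u,2]>150)&(X[:,2]>.19)&(X[:,2]<.215)
    Qb=X[b][:,:2].astype(np.float32);bx,by,_,_=cv2.fitLine(Qb,cv2.DIST_L2,0,.001,.001).ravel()
    print(n,"cap",np.round(cc,4) if 0 else cc,"lever yaw",np.arctan2(vy,vx)%np.pi,l.sum(),(x0,y0),"stub yaw",np.arctan2(by,bx),b.sum())
E
```

```text
[ 0.58957278 -0.09562215  0.21238672] [-0.118  0.993 -0.001] f tool [-4.54  1.67 -0.56] pivot in tool [ 0.0142 -0.0462 -0.0051] 7.05
w4 cap ((0.5375550389289856, -0.05204012244939804), 0.020995767787098885) lever yaw 0.12100352 2820 (np.float32(0.5847022), np.float32(-0.07901767)) stub yaw -1.523689 493
w5 cap ((0.5380469560623169, -0.051752638071775436), 0.02060508169233799) lever yaw 0.1426234 2778 (np.float32(0.584476), np.float32(-0.07750943)) stub yaw -1.5483909 470
```

The stop is reached: 4.5 N reaction, lever yaw about 0.14 (close to the filter yaw), and the filter hasn't moved. Backing off, rising and moving over the cap.

Emit:
jog_arm --steps '[{"tx": -0.01, "ty": 0, "tz": 0, "ax": 0, "ay": 0, "az": 0, "hand": -1}, {"tx": -0.015, "ty": 0, "tz": 0, "ax": 0, "ay": 0, "az": 0, "hand": -1}, {"tx": 0, "ty": 0, "tz": -0.05, "ax": 0, "ay": 0, "az": 0, "hand": -1}, {"tx": 0, "ty": 0, "tz": -0.04, "ax": 0, "ay": 0, "az": 0, "hand": -1}, {"tx": 0, "ty": 0, "tz": 0, "ax": 0, "ay": 0, "az": 0, "hand": -1}]'

```text
clock: 7.6
tcp_pos: [0.5937, -0.1217, 0.3076]
eef_rot: [0.004, 0.664, 0.747, 0.002]
ft_force: [0.2, 0.7, -1.2]
gripper_width: -0.003
grip_force: 0.0
```

```bash
python3 f.py; python3 - <<'E'
from h import *
print(rel(.538,-.0525,.27))
E
```

```text
[ 0.59369336 -0.12167298  0.30761833] [-0.117  0.993 -0.003] f tool [0.64 0.32 1.15] pivot in tool [ 0.0408 -0.048   0.0896] 7.6
[ 0.0753 -0.0475  0.037 ]
```

Emit:
jog_arm --steps '[{"tx": 0.038, "ty": -0.024, "tz": 0, "ax": 0, "ay": 0, "az": 0, "hand": -1}, {"tx": 0.037, "ty": -0.023, "tz": 0, "ax": 0, "ay": 0, "az": 0, "hand": -1}, {"tx": 0, "ty": 0, "tz": 0.02, "ax": 0, "ay": 0, "az": 0, "hand": -1}, {"tx": 0, "ty": 0, "tz": 0.01, "ax": 0, "ay": 0, "az": 0, "hand": -1}, {"tx": 0, "ty": 0, "tz": 0, "ax": 0, "ay": 0, "az": 0, "hand": -1}]'

```text
clock: 8.1
tcp_pos: [0.5366, -0.0519, 0.2708]
eef_rot: [-0.001, 0.664, 0.747, -0.001]
ft_force: [0.7, -0.4, 0.0]
gripper_width: -0.0
grip_force: 0.0
```

```bash
python3 f.py; python3 - <<'E'
from h import *
print(rel(.538,-.0525,.239))
E
```

```text
[ 0.53661246 -0.05186232  0.27075036] [-0.117  0.993  0.001] f tool [-0.44  0.66 -0.02] pivot in tool [-0.0356  0.0014  0.0532] 8.1
[-0.0008  0.0014  0.0317]
```

First stroke, down and up.

Emit:
jog_arm --steps '[{"tx": -0.001, "ty": 0.001, "tz": 0.006, "ax": 0, "ay": 0, "az": 0, "hand": -1}, {"tx": 0, "ty": 0, "tz": 0.007, "ax": 0, "ay": 0, "az": 0, "hand": -1}, {"tx": 0, "ty": 0, "tz": 0.007, "ax": 0, "ay": 0, "az": 0, "hand": -1}, {"tx": 0, "ty": 0, "tz": 0.007, "ax": 0, "ay": 0, "az": 0, "hand": -1}, {"tx": 0, "ty": 0, "tz": 0.005, "ax": 0, "ay": 0, "az": 0, "hand": -1}, {"tx": 0, "ty": 0, "tz": 0, "ax": 0, "ay": 0, "az": 0, "hand": -1}]'

```text
clock: 8.7
tcp_pos: [0.5387, -0.0528, 0.2402]
eef_rot: [0.001, 0.664, 0.747, 0.0]
ft_force: [1.6, -2.5, 7.7]
gripper_width: 0.003
grip_force: 3.7
```

Emit:
jog_arm --steps '[{"tx": 0, "ty": 0, "tz": -0.008, "ax": 0, "ay": 0, "az": 0, "hand": -1}, {"tx": 0, "ty": 0, "tz": -0.008, "ax": 0, "ay": 0, "az": 0, "hand": -1}, {"tx": 0, "ty": 0, "tz": -0.008, "ax": 0, "ay": 0, "az": 0, "hand": -1}, {"tx": 0, "ty": 0, "tz": -0.008, "ax": 0, "ay": 0, "az": 0, "hand": -1}, {"tx": 0, "ty": 0, "tz": 0, "ax": 0, "ay": 0, "az": 0, "hand": -1}, {"tx": 0, "ty": 0, "tz": 0, "ax": 0, "ay": 0, "az": 0, "hand": -1}]'

```text
clock: 9.3
tcp_pos: [0.5377, -0.052, 0.272]
eef_rot: [-0.0, 0.664, 0.748, -0.0]
ft_force: [-0.3, 0.6, -0.7]
gripper_width: -0.002
grip_force: 0.0
```

```bash
cat > look.py <<'E'
from h import *
import sys
T0=np.load("side0.npz")["image"];d=ctrl.get_image("side")
# pin: bright steel above the housing, filter-front; window round the pin's projection
a=d["image"][235:290,285:330];b=T0[235:290,285:330]
cv2.imwrite("pics/"+sys.argv[1],cv2.resize(np.hstack([b,a]),None,fx=7,fy=7,interpolation=cv2.INTER_CUBIC))
W=d["world_to_cam"]
# height of pin top by depth: max z of points near pin axis
z=d["z_map"];v,u=np.nonzero(z>0)
p=cv2.undistortPoints(np.stack([u,v],1)[:,None].astype(float),d["K"],np.array([float(d["k1"]),0,0,0]))[:,0]
X=(np.c_[p,np.ones(len(p))]*z[v,u][:,None]-W[:3,3])@W[:3,:3]
m=(np.hypot(X[:,0]-.505,X[:,1]+.057)<.010)&(X[:,2]<.235)&(X[:,2]>.195);print("pin top z",np.sort(X[m,2])[-6:].round(4),"n",m.sum())
m=np.hypot(X[:,0]-.533,X[:,1]+.058)<.03;m&=(X[:,2]>.235)&(X[:,2]<.275)&(d["image"].max(2)[v,u]<70)
print("dark cap-ish z pct",np.percentile(X[m,2],[10,50,90]).round(4) if m.any() else None,pose()[0]["ft_force"].round(1),pose()[0]["clock"])
E
python3 look.py p1.png
```

```text
pin top z [0.2101 0.2101 0.2103 0.2105 0.2106 0.2106] n 119
dark cap-ish z pct [0.2588 0.2645 0.2656] [-0.3 -0.1 -0.1] 9.35
```

Pressed to 0.240 (24 mm) and the cap is back up; the pin hasn't risen yet, as expected. The next strokes go slightly deeper.

Emit:
jog_arm --steps '[{"tx": 0, "ty": 0, "tz": 0.007, "ax": 0, "ay": 0, "az": 0, "hand": -1}, {"tx": 0, "ty": 0, "tz": 0.007, "ax": 0, "ay": 0, "az": 0, "hand": -1}, {"tx": 0, "ty": 0, "tz": 0.007, "ax": 0, "ay": 0, "az": 0, "hand": -1}, {"tx": 0, "ty": 0, "tz": 0.007, "ax": 0, "ay": 0, "az": 0, "hand": -1}, {"tx": 0, "ty": 0, "tz": 0.005, "ax": 0, "ay": 0, "az": 0, "hand": -1}, {"tx": 0, "ty": 0, "tz": 0.002, "ax": 0, "ay": 0, "az": 0, "hand": -1}, {"tx": 0, "ty": 0, "tz": 0, "ax": 0, "ay": 0, "az": 0, "hand": -1}]'

```text
clock: 10.05
tcp_pos: [0.538, -0.0521, 0.2369]
eef_rot: [-0.0, 0.664, 0.748, 0.0]
ft_force: [-1.0, 0.2, 8.3]
gripper_width: 0.002
grip_force: 4.0
```

Emit:
jog_arm --steps '[{"tx": 0, "ty": 0, "tz": -0.009, "ax": 0, "ay": 0, "az": 0, "hand": -1}, {"tx": 0, "ty": 0, "tz": -0.009, "ax": 0, "ay": 0, "az": 0, "hand": -1}, {"tx": 0, "ty": 0, "tz": -0.009, "ax": 0, "ay": 0, "az": 0, "hand": -1}, {"tx": 0, "ty": 0, "tz": -0.008, "ax": 0, "ay": 0, "az": 0, "hand": -1}, {"tx": 0, "ty": 0, "tz": 0, "ax": 0, "ay": 0, "az": 0, "hand": -1}, {"tx": 0, "ty": 0, "tz": 0, "ax": 0, "ay": 0, "az": 0, "hand": -1}]'

```text
clock: 10.65
tcp_pos: [0.5377, -0.0521, 0.2719]
eef_rot: [-0.0, 0.664, 0.748, -0.0]
ft_force: [0.1, 0.2, 0.6]
gripper_width: -0.003
grip_force: 0.0
```

```bash
python3 look.py p2.png; python3 f.py
```

```text
pin top z [0.2104 0.2106 0.2107 0.2107 0.2109 0.2112] n 126
dark cap-ish z pct [0.2588 0.2644 0.2656] [-0.6  1.1 -0.4] 10.7
[ 0.53767432 -0.05209317  0.27174532] [-0.118  0.993  0.   ] f tool [ 1.17 -0.42  0.44] pivot in tool [-0.0352  0.0002  0.0542] 10.7
```

Emit:
jog_arm --steps '[{"tx": 0, "ty": 0, "tz": 0.007, "ax": 0, "ay": 0, "az": 0, "hand": -1}, {"tx": 0, "ty": 0, "tz": 0.007, "ax": 0, "ay": 0, "az": 0, "hand": -1}, {"tx": 0, "ty": 0, "tz": 0.007, "ax": 0, "ay": 0, "az": 0, "hand": -1}, {"tx": 0, "ty": 0, "tz": 0.007, "ax": 0, "ay": 0, "az": 0, "hand": -1}, {"tx": 0, "ty": 0, "tz": 0.005, "ax": 0, "ay": 0, "az": 0, "hand": -1}, {"tx": 0, "ty": 0, "tz": 0.002, "ax": 0, "ay": 0, "az": 0, "hand": -1}, {"tx": 0, "ty": 0, "tz": 0, "ax": 0, "ay": 0, "az": 0, "hand": -1}]'

```text
clock: 11.4
tcp_pos: [0.5381, -0.0522, 0.2369]
eef_rot: [0.0, 0.664, 0.748, 0.0]
ft_force: [-1.1, -0.7, 8.0]
gripper_width: -0.002
grip_force: 4.0
```

Emit:
jog_arm --steps '[{"tx": 0, "ty": 0, "tz": -0.009, "ax": 0, "ay": 0, "az": 0, "hand": -1}, {"tx": 0, "ty": 0, "tz": -0.009, "ax": 0, "ay": 0, "az": 0, "hand": -1}, {"tx": 0, "ty": 0, "tz": -0.009, "ax": 0, "ay": 0, "az": 0, "hand": -1}, {"tx": 0, "ty": 0, "tz": -0.008, "ax": 0, "ay": 0, "az": 0, "hand": -1}, {"tx": 0, "ty": 0, "tz": 0, "ax": 0, "ay": 0, "az": 0, "hand": -1}, {"tx": 0, "ty": 0, "tz": 0, "ax": 0, "ay": 0, "az": 0, "hand": -1}]'

```text
clock: 12.0
tcp_pos: [0.5377, -0.0521, 0.2719]
eef_rot: [-0.0, 0.664, 0.748, -0.0]
ft_force: [-0.1, 0.4, -0.9]
gripper_width: -0.002
grip_force: 0.0
```

```bash
python3 look.py p3.png; python3 f.py
```

```text
pin top z [0.2098 0.2099 0.2099 0.2102 0.211  0.2114] n 120
dark cap-ish z pct [0.2584 0.2645 0.2656] [-0.1  0.3 -0.4] 12.05
[ 0.53767274 -0.05207609  0.27173193] [-0.118  0.993  0.   ] f tool [ 0.31 -0.04  0.4 ] pivot in tool [-0.0352  0.0002  0.0542] 12.05
```

Emit:
jog_arm --steps '[{"tx": 0, "ty": 0, "tz": 0.007, "ax": 0, "ay": 0, "az": 0, "hand": -1}, {"tx": 0, "ty": 0, "tz": 0.007, "ax": 0, "ay": 0, "az": 0, "hand": -1}, {"tx": 0, "ty": 0, "tz": 0.007, "ax": 0, "ay": 0, "az": 0, "hand": -1}, {"tx": 0, "ty": 0, "tz": 0.007, "ax": 0, "ay": 0, "az": 0, "hand": -1}, {"tx": 0, "ty": 0, "tz": 0.005, "ax": 0, "ay": 0, "az": 0, "hand": -1}, {"tx": 0, "ty": 0, "tz": 0.002, "ax": 0, "ay": 0, "az": 0, "hand": -1}, {"tx": 0, "ty": 0, "tz": 0, "ax": 0, "ay": 0, "az": 0, "hand": -1}]'

```text
clock: 12.75
tcp_pos: [0.5381, -0.0522, 0.2369]
eef_rot: [0.0, 0.664, 0.748, 0.0]
ft_force: [-1.1, 0.0, 8.4]
gripper_width: 0.001
grip_force: 4.0
```

Emit:
jog_arm --steps '[{"tx": 0, "ty": 0, "tz": -0.009, "ax": 0, "ay": 0, "az": 0, "hand": -1}, {"tx": 0, "ty": 0, "tz": -0.009, "ax": 0, "ay": 0, "az": 0, "hand": -1}, {"tx": 0, "ty": 0, "tz": -0.009, "ax": 0, "ay": 0, "az": 0, "hand": -1}, {"tx": 0, "ty": 0, "tz": -0.008, "ax": 0, "ay": 0, "az": 0, "hand": -1}, {"tx": 0, "ty": 0, "tz": 0, "ax": 0, "ay": 0, "az": 0, "hand": -1}, {"tx": 0, "ty": 0, "tz": 0, "ax": 0, "ay": 0, "az": 0, "hand": -1}]'

```text
clock: 13.35
tcp_pos: [0.5377, -0.0521, 0.2719]
eef_rot: [-0.0, 0.664, 0.748, -0.0]
ft_force: [-1.1, 0.2, 0.0]
gripper_width: 0.002
grip_force: 0.0
```

```bash
python3 look.py p4.png; python3 f.py
```

```text
pin top z [0.2177 0.2178 0.2178 0.2179 0.2182 0.219 ] n 147
dark cap-ish z pct [0.2588 0.2644 0.2655] [0.2 0.1 0.1] 13.4
[ 0.5376652  -0.05207274  0.27170432] [-0.118  0.993  0.   ] f tool [ 0.07  0.17 -0.08] pivot in tool [-0.0352  0.0002  0.0542] 13.4
```

View pics/p4.png

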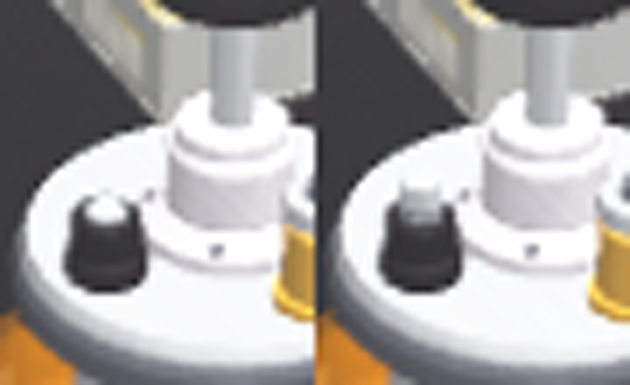

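The pin has popped up halfway: right pane at (420,200), against (105,208) at the start, which is about 9 mm. The filter hasn't moved. One more stroke should finish it, and I'll do a spare.

Emit:
jog_arm --steps '[{"tx": 0, "ty": 0, "tz": 0.007, "ax": 0, "ay": 0, "az": 0, "hand": -1}, {"tx": 0, "ty": 0, "tz": 0.007, "ax": 0, "ay": 0, "az": 0, "hand": -1}, {"tx": 0, "ty": 0, "tz": 0.007, "ax": 0, "ay": 0, "az": 0, "hand": -1}, {"tx": 0, "ty": 0, "tz": 0.007, "ax": 0, "ay": 0, "az": 0, "hand": -1}, {"tx": 0, "ty": 0, "tz": 0.005, "ax": 0, "ay": 0, "az": 0, "hand": -1}, {"tx": 0, "ty": 0, "tz": 0.002, "ax": 0, "ay": 0, "az": 0, "hand": -1}, {"tx": 0, "ty": 0, "tz": 0, "ax": 0, "ay": 0, "az": 0, "hand": -1}]'

```text
clock: 14.1
tcp_pos: [0.5381, -0.0521, 0.2369]
eef_rot: [0.0, 0.664, 0.748, 0.0]
ft_force: [-0.8, 0.2, 8.2]
gripper_width: 0.004
grip_force: 4.0
```

Emit:
jog_arm --steps '[{"tx": 0, "ty": 0, "tz": -0.009, "ax": 0, "ay": 0, "az": 0, "hand": -1}, {"tx": 0, "ty": 0, "tz": -0.009, "ax": 0, "ay": 0, "az": 0, "hand": -1}, {"tx": 0, "ty": 0, "tz": -0.009, "ax": 0, "ay": 0, "az": 0, "hand": -1}, {"tx": 0, "ty": 0, "tz": -0.008, "ax": 0, "ay": 0, "az": 0, "hand": -1}, {"tx": 0, "ty": 0, "tz": 0, "ax": 0, "ay": 0, "az": 0, "hand": -1}, {"tx": 0, "ty": 0, "tz": 0, "ax": 0, "ay": 0, "az": 0, "hand": -1}]'

```text
clock: 14.7
tcp_pos: [0.5377, -0.0521, 0.2719]
eef_rot: [-0.0, 0.664, 0.748, -0.0]
ft_force: [0.0, 0.1, 0.0]
gripper_width: 0.002
grip_force: 0.0
```

```bash
python3 look.py p5.png; python3 f.py
```

```text
pin top z [0.2264 0.2266 0.2269 0.2273 0.2275 0.2276] n 170
dark cap-ish z pct [0.259  0.2644 0.2656] [ 0.3 -0.1  0.1] 14.75
[ 0.53767848 -0.05209469  0.27172978] [-0.118  0.993  0.   ] f tool [-0.16  0.26 -0.13] pivot in tool [-0.0352  0.0002  0.0542] 14.75
```

Emit:
jog_arm --steps '[{"tx": 0, "ty": 0, "tz": 0.007, "ax": 0, "ay": 0, "az": 0, "hand": -1}, {"tx": 0, "ty": 0, "tz": 0.007, "ax": 0, "ay": 0, "az": 0, "hand": -1}, {"tx": 0, "ty": 0, "tz": 0.007, "ax": 0, "ay": 0, "az": 0, "hand": -1}, {"tx": 0, "ty": 0, "tz": 0.007, "ax": 0, "ay": 0, "az": 0, "hand": -1}, {"tx": 0, "ty": 0, "tz": 0.005, "ax": 0, "ay": 0, "az": 0, "hand": -1}, {"tx": 0, "ty": 0, "tz": 0.002, "ax": 0, "ay": 0, "az": 0, "hand": -1}, {"tx": 0, "ty": 0, "tz": 0, "ax": 0, "ay": 0, "az": 0, "hand": -1}]'

```text
clock: 15.45
tcp_pos: [0.5381, -0.0522, 0.2369]
eef_rot: [0.0, 0.664, 0.748, 0.0]
ft_force: [-1.4, 0.4, 8.1]
gripper_width: 0.001
grip_force: 4.0
```

Emit:
jog_arm --steps '[{"tx": 0, "ty": 0, "tz": -0.009, "ax": 0, "ay": 0, "az": 0, "hand": -1}, {"tx": 0, "ty": 0, "tz": -0.009, "ax": 0, "ay": 0, "az": 0, "hand": -1}, {"tx": 0, "ty": 0, "tz": -0.009, "ax": 0, "ay": 0, "az": 0, "hand": -1}, {"tx": 0, "ty": 0, "tz": -0.009, "ax": 0, "ay": 0, "az": 0, "hand": -1}, {"tx": 0, "ty": 0, "tz": -0.04, "ax": 0, "ay": 0, "az": 0, "hand": -1}, {"tx": 0, "ty": 0, "tz": -0.04, "ax": 0, "ay": 0, "az": 0, "hand": -1}, {"tx": 0, "ty": 0, "tz": -0.03, "ax": 0, "ay": 0, "az": 0, "hand": -1}, {"tx": 0, "ty": 0, "tz": 0, "ax": 0, "ay": 0, "az": 0, "hand": -1}]'

```text
clock: 16.25
tcp_pos: [0.5386, -0.0523, 0.387]
eef_rot: [0.003, 0.664, 0.748, 0.001]
ft_force: [-0.0, 0.1, 0.8]
gripper_width: 0.001
grip_force: 0.0
```

```bash
python3 look.py p6.png; python3 f.py; python3 - <<'E'
from h import *
d=ctrl.get_image("side");w=ctrl.get_image("wrist")
cv2.imwrite("pics/fin.png",np.hstack([cv2.resize(d["image"][215:400,235:435],None,fx=2,fy=2),cv2.resize(w["image"],(493,370))])[:,:800] if 0 else np.hstack([cv2.resize(d["image"][215:400,235:400],None,fx=2,fy=2),cv2.resize(w["image"],(460,370))]))
E
```

```text
pin top z [0.2271 0.2271 0.2272 0.2273 0.2274 0.2279] n 175
dark cap-ish z pct [0.2586 0.2645 0.2657] [-0.7  0.4 -1.2] 16.3
[ 0.53807704 -0.05215192  0.3845493 ] [-0.118  0.993 -0.001] f tool [ 0.46 -0.63  1.15] pivot in tool [-0.0349 -0.0006  0.1671] 16.3
```

View pics/fin.png

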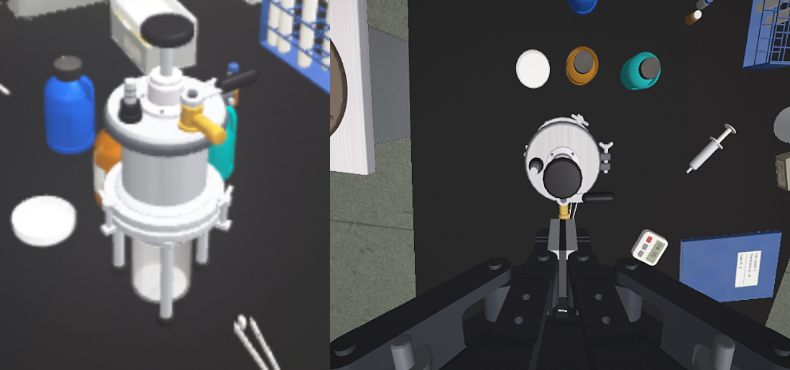

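The final view shows the pin fully out (left pane (130,95), top at 0.227), the cap up, the lever across the stub ((235,83) left, (600,197) right), and the beaker, bottle, dish and tweezers in place. Handing in.

```bash
python3 -c "
from workcell import ctrl
print(ctrl.hand_in())"
```

```text
the job is handed in; nothing more can be done
None
```

The job is handed in at about 16 s. The vent lever is closed on its stop, six full strokes brought the indicator pin fully out (top at 227 mm), and the plunger is back up. By the camera views nothing else moved. The hand-in returned no verdict.

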